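Draw a locked transit plug out of a lens barrel with a pull hook

TASK

Take the red-handled hook from its fork rest, hook the orange tab of the transit plug deep in the lens barrel, turn the plug anticlockwise under a light pull until you feel its sprung bayonet keeper let go, and draw it straight out. Stand the plug upright in the blue tray and hang the hook back in its rest. Work gently: the tab must not be loaded with more than 14 N, the fingers must not touch the plug, and the glue bottle and the loose lens housing beside the work stay where they are.

Things in the scene. Friction and masses are not known exactly. Their poses are not given: they have to be found in the camera images.
- hook: Steel pull hook with red handle, 120 g, upright; origin under the middle of its foot, on the handle's axis, z up. Foot: x -10.5 to +8 mm, 10 mm wide (y), 4 mm thick, with an upturned lip at the +x end (x 5.5 to 8, top at z 7 mm). Shank: bar 5 (x) x 10 mm at x = -8 mm, up to a flange 40 x 40 mm at z 85 to 89 mm. A load on the foot at x = 0 hangs on the handle's axis.
- hook_handle (a point): Middle of the hook's red handle, 118 mm above the hook's origin: the place to grip, across its 16 mm (the hook's y). The handle is 24 mm along the hook's x and reaches from 89 mm (top of the flange) to 140 mm above the hook's origin.
- hook_rest: Grey fork rest, fixed; origin at desk level under its base of 90 x 80 mm. Two level arms along its x (-24 to +34 mm), tops 110 mm high, 20 mm gap, open above and to -x, a post at x = +34 mm. The hook hangs by its flange on the arms, foot along the gap: its origin is then 25 mm above the rest's origin, axes parallel. Lift it straight up; lower it straight back.
- barrel: Aluminium lens barrel, upright, fixed on a dark foot plate 96 x 96 mm; origin under its centre at desk level, z up. 76 mm outside; round bore 64 mm wide, open above, its floor 10 mm and its rim 110 mm above the desk.
- barrel_mouth (a point): Centre of the barrel's mouth, level with its rim, 110 mm above the desk. With the plug's lugs pulled up against the keeper, turning brings the slots over them: the ring snaps down and the pull falls to the plug's weight. The lugs then have only about 0.06 rad of play each way; turning on jams them. Over the keeper nothing more holds the plug.
- keeper_mid (a point): Centre of the greased brass keeper ring in the bore: 45 mm inside, 6 mm thick, underside 17.5 mm above the desk, with two opposite slots 11 mm wide whose direction is not measured. It cannot turn but is sprung: pushed up by the plug's lugs it resists with 1.5 N, plus 1.5 N per mm, and stops dead after 10 mm. (This point stays when the ring is lifted.)
- plug: Transit plug, 95 to 155 g: black, 42 mm across, 26 mm high; origin at the centre of its underside, z up. Two lugs along its x at the foot: 6 mm high, 8 mm wide, 53 mm over both. It starts on the bore's floor, lugs 1.5 mm under the keeper, free to turn; the slots lie 0.15 to 1.2 rad anticlockwise (from above) of its lugs.
- tab_window (a point): Centre of the window in the plug's orange tab, 34 mm above the plug's origin; axes as the plug's. Window 13 mm wide (y), 16 mm high, crossbar 7 mm above it (top 49 mm above the origin). Tab 8 mm thick (x), 21 mm wide. The hook's foot enters along x from either side. Turned in the window, it carries the plug round after up to 0.3 rad of play.
- plug_tray: Blue open tray, fixed, 120 x 120 x 20 mm outside, walls and floor 4 mm; origin under its centre at desk level. To let the plug down off the hook, stand it on the floor, lower the hook 4 mm more and back it out of the window.
- bottle: Bystander: white glue bottle with a blue cap, standing, 35 mm wide, 126 mm high; origin under its centre. Not to be moved.
- housing: Bystander: black lens housing lying flat, 63 x 91 x 22 mm, origin under its centre. Not to be moved.
There are look-alikes about, which are no part of the job. Several things look just like the plug_tray: the one meant starts farthest from the robot's base.

How it is judged:
By the outcome, as a careful person would: the job done as asked, in the order asked, and still so for the second after the job is handed in, with the robot touching nothing.
It also fails if it takes over 72 s, if anything falls off the work surface, if the arm or the gripper's body presses on something with over 40 N, if the wrist force passes 120 N, or if a joint passes its speed limit or range.

ROBOT

A 6-joint arm with a two-finger parallel gripper is mounted at the origin on a cart in front of the work surface, level with it; the furniture and walls round the work are solid. World frame = base frame: x ahead of the robot, y to its left, z up, the work surface at z = 0. Lengths are in m, angles in rad, forces in N, time in s.
With the tool pointing down it reaches from about 0.35 to 0.85 m from the base axis. Payload 8.1 kg.
Tool frame: the origin (TCP) lies at the centre of the arm's flange, where the gripper is bolted on; the fingertips stand 186 mm ahead of it and the grasp point (between the pads) lies 167 mm ahead of it; z points along the fingers, y is the line along which they close (so a half turn about z gives the same grasp; the last joint's range is limited). The gripper opens to 93 mm and grips with 3 to 60 N. Pads are 15 mm wide; open, the fingers measure 128 mm over their backs; the gripper's body (75 mm by 188 mm) begins 65 mm behind the grasp point.
Start: joints at [-1.299, 0.13, 1.488, -0, 1.523, -0.085], TCP at [0.21, -0.562, 0.405] pointing down, gripper open.
Joint ranges: [-2.96, 2.96], [-0.89, 2.26], [0.02, 2.5], [-1.34, 4.48], [0, 2.73], [-2.66, 2.66]. Speed limits (rad/s): [2.39, 2.39, 2.79, 3.14, 3.14, 3.14].

INTERFACE

Orientations are given as a rotation vector (axis times angle).
In Python, from plant import read_state, read_camera, camera_params, robot gives the robot as it stands.
- The arm moves only by the tool carry_out, never from a script. Its argument "targets" is a list of rows, each an object of numbers: "hand": the opening in per cent of the stroke, from 0 (shut) to 100 (fully open); "x", "y", "z": the shift along the tool's x, y, z in m; "ax", "ay", "az": the turn, a rotation vector about the tool's x, y, z in rad. In form: [{"hand": .., "x": .., "y": .., "z": .., "ax": .., "ay": .., "az": ..}, ...]. A call has 1 to 8 rows; each row is the pose to reach, as a shift and turn from the pose commanded when the call began, along the tool's axes at that moment; what a row does not reach only later rows make up. A row lasts 1/8 s, in which the tool goes at most 62.5 mm and 10.7 degrees, less where a joint would pass 70% of its speed; a pose out of reach is approached as far as the arm can. A call with a gripper value outside its range is refused whole. The fingers move at their own pace and stop on an object; "newtons" is the grip in N (left out, the last holds). Time passes only in rows, so rows that repeat a pose let the fingers close. It gives the time, the measured TCP pose, the force, the opening and the grip force at its end, in the units of the state.
- read_state(): the state, without advancing time (a new reading comes with each control period).
- read_camera(name): name is "side" or "top" or "wrist"; returns (picture, depth): 384x512x3 uint8, blue, green, red; 384x512 float32, m along the optical axis (not along the pixel's ray), 0 where there is no reading.
- camera_params(name): a dict with "fx", "fy", "cx", "cy" (pixels), "k1" (the pictures are not rectified: a ray, as slopes to the right and down, at radius r is drawn at 1 + k1 r^2 times it, then the intrinsics apply), "position" and "rotation" of the camera in the world. Camera axes: x right, y up, looking along -z (the intrinsics and any distortion apply to the point x, -y, -z); pixel columns grow to the right and rows downward; lengths in m; the calibration is good to about 2 mm. A picture is of the moment at which its call begins: read the wrist's pose just before it. camera_params takes no time and is no camera call; for the wrist camera it gives the pose at the moment of the call.
- robot.close_job(): hands the job in; it is judged then, once.
The state is a dict: "t": time; "q": joint angles; "dq": joint speeds; "joint_torque": joint torques, N m; "tool_pos": TCP position; "orientation": TCP orientation; "force": force on the tool from outside, world axes, zero at the start; "wrist_torque": the same for the moment, N m; "opening": finger opening in m; "gripper_force": force on a finger pad.
Only numpy, scipy, OpenCV 4.12 (cv2) and the standard library are available. Lean on these libraries where they do the work, as an engineer would, in place of code of your own. Each camera call takes 0.05 s, during which the arm holds its last target. There are 200 camera calls.

## Working session

There is one attempt and no reset: what is moved stays moved. The work goes in short steps, Python scripts to look and compute and a tool call to move; the robot and the scene stay as the last step left them, time stands still between calls to the robot, and variables do not carry over. Pictures are saved under pics/ and viewed, at most 10 in all, crops included, and the job is handed in when it is done.

Besides the shell and the picture viewer there is one more tool, called after ">>>" by a JSON object that holds its "fn" and its "kwargs". carry_out: Moves the arm, as the interface text tells. Its arguments: {"type":"object","properties":{"targets":{"type":"array","items":{"type":"object","properties":{"hand":{"type":"number"},"x":{"type":"number"},"y":{"type":"number"},"z":{"type":"number"},"ax":{"type":"number"},"ay":{"type":"number"},"az":{"type":"number"}}}},"newtons":{"type":"number"}},"required":["targets"]}

```bash
ls; mkdir -p pics; cat > h.py <<'E'
import numpy as np, cv2, sys
from plant import read_state, read_camera, camera_params, robot
from scipy.spatial.transform import Rotation as R
def ray(c,u,v):
    x=(u-c['cx'])/c['fx']; y=(v-c['cy'])/c['fy']; k=c['k1']; a,b=x,y
    for _ in range(20):
        r2=a*a+b*b; a,b=x/(1+k*r2),y/(1+k*r2)
    return np.array([a,-b,-1.0])
def Rm(c):
    r=np.array(c['rotation']); return r if r.shape==(3,3) else (R.from_rotvec(r).as_matrix() if r.size==3 else R.from_quat(r).as_matrix())
def pt(c,u,v,d): return np.array(c['position'])+Rm(c)@(ray(c,u,v)*d)
def atz(c,u,v,z):
    w=Rm(c)@ray(c,u,v); p=np.array(c['position']); return p+w*(z-p[2])/w[2]
def cloud(c,D):
    H,W=D.shape; u,v=np.meshgrid(np.arange(W),np.arange(H)); 
    x=(u-c['cx'])/c['fx']; y=(v-c['cy'])/c['fy']; a,b=x,y
    for _ in range(20):
        r2=a*a+b*b; a,b=x/(1+c['k1']*r2),y/(1+c['k1']*r2)
    P=np.stack([a*D,-b*D,-D],-1)@Rm(c).T+np.array(c['position']); P[D==0]=np.nan; return P
def proj(c,p):
    q=Rm(c).T@(np.array(p)-np.array(c['position'])); a,b=q[0]/-q[2],-q[1]/-q[2]; f=1+c['k1']*(a*a+b*b)
    return c['cx']+c['fx']*a*f, c['cy']+c['fy']*b*f
E
python3 - <<'E'
from h import *
s=read_state(); print(s)
ims=[]
for n in ['side','top','wrist']:
    c=camera_params(n); print(n,c)
    im,D=read_camera(n); np.savez(f'{n}0.npz',im=im,D=D,**{k:np.array(v) for k,v in c.items()}); ims.append(im)
cv2.imwrite('pics/a.png',cv2.resize(ims[1],(800,600),interpolation=cv2.INTER_CUBIC)); cv2.imwrite('pics/b.png',cv2.resize(ims[0],(800,600),interpolation=cv2.INTER_CUBIC))
E
```

```text
pics
{'t': 0.0, 'q': array([-1.29936880e+00,  1.31119483e-01,  1.48929753e+00, -1.40696532e-05,
        1.52301437e+00, -8.53966202e-02]), 'dq': array([-1.40612760e-03, -1.56372406e-04,  7.98759878e-04, -6.10647423e-05,
       -7.35954993e-04,  2.94662118e-04]), 'joint_torque': array([-2.81548128e-03, -5.59846401e+01, -4.91766250e+01,  7.66469026e-02,
        3.55063076e-02, -2.03385421e-04]), 'tool_pos': array([ 0.20953542, -0.56196539,  0.40370203]), 'orientation': array([-3.08992470e+00, -5.57205645e-01,  2.90075334e-04]), 'force': array([ 0.78861467, -0.18915869, -0.00783376]), 'wrist_torque': array([-0.04595489,  0.0145835 ,  0.0174415 ]), 'gripper_force': 0.0, 'opening': 0.093148812932886}
side {'fx': 391.6257659950499, 'fy': 391.6257659950499, 'cx': 254.54245789897342, 'cy': 192.53128435364994, 'k1': 0.013911597046400694, 'position': array([-0.00977825,  0.87970332,  0.50563845]), 'rotation': array([ 0.45351987, -1.4683844 , -2.20675829])}
top {'fx': 408.431744243247, 'fy': 408.431744243247, 'cx': 250.25726922629323, 'cy': 192.2307535490724, 'k1': 0.040274779154767654, 'position': array([0.30981624, 0.06407033, 1.08471618]), 'rotation': array([ 0.15338768, -0.14115766, -1.56022167])}
wrist {'fx': 305.7832210647981, 'fy': 305.7832210647981, 'cx': 250.9149535311704, 'cy': 188.56293005543247, 'k1': 0.018218981279740292, 'position': array([ 0.28418868, -0.53369926,  0.38290362]), 'rotation': array([-0.25347835,  0.17795705, -1.20477184])}
```

View pics/a.png

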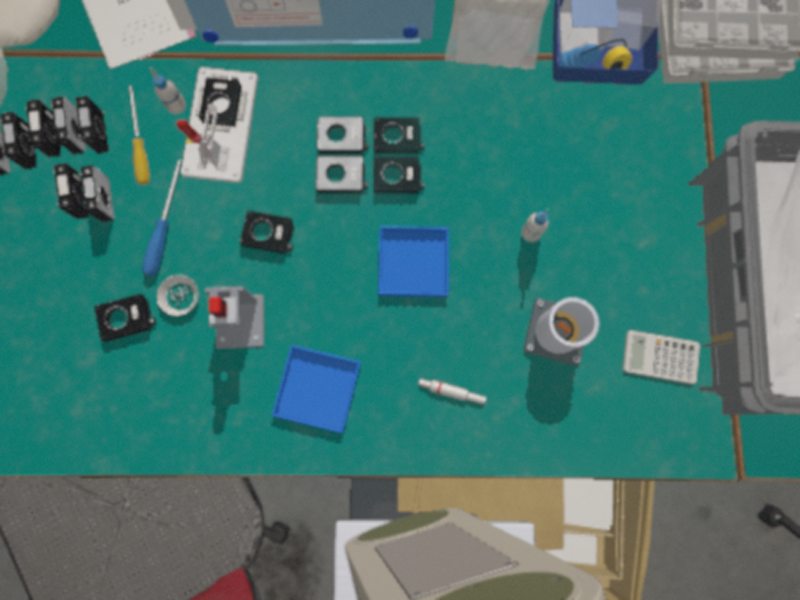

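View pics/b.png

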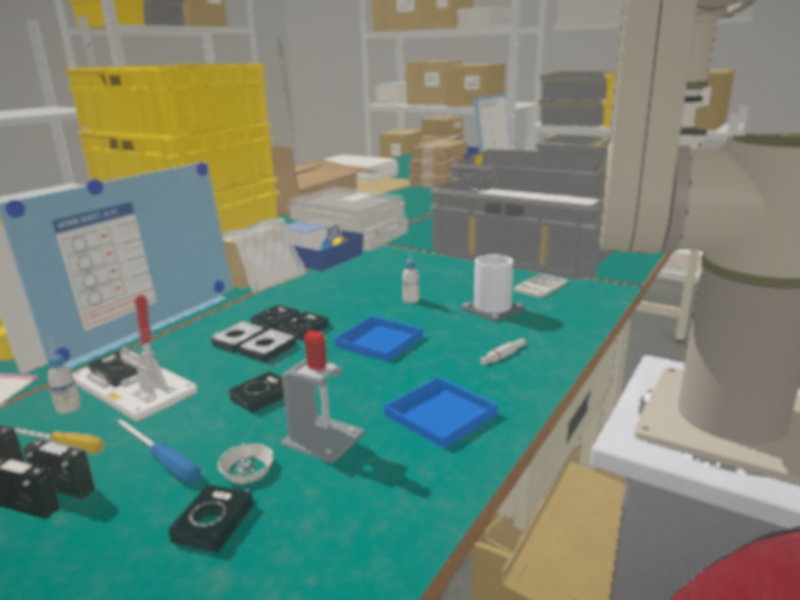

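The top view shows two blue trays at (414,262) and (317,390), the barrel at (565,325) with an orange tab inside, the hook in its rest at (225,315), and the bottle at (535,228). The side view confirms the red-handled hook at (315,350). I'll work out positions and enlarge.

```bash
python3 - <<'E'
from h import *
def ld(n):
    z=np.load(n+'0.npz'); return z['im'],z['D'],{k:(z[k] if z[k].ndim else float(z[k])) for k in z.files}
im,D,c=ld('top'); P=cloud(c,D); k=512/800
hsv=cv2.cvtColor(im,cv2.COLOR_BGR2HSV)
print('desk z',np.nanmedian(P[200:280,150:170,2]))
# trays
m=((hsv[...,0]>105)&(hsv[...,0]<120)&(hsv[...,1]>180)).astype(np.uint8)
n,l,st,ce=cv2.connectedComponentsWithStats(m)
for i in range(1,n):
    if st[i,4]>300:
        q=P[l==i]; q=q[~np.isnan(q[:,0])]; r=cv2.minAreaRect((q[:,:2]*1000).astype(np.float32)); print('blue',ce[i],st[i,4],'rect',r,'z',np.percentile(q[:,2],[5,50,95]),'dist',np.hypot(*r[0]))
# barrel top ring
b=P[180:240,325:390].reshape(-1,3); t=b[(b[:,2]>0.104)&(b[:,2]<0.118)]; 
(cc,rr)=cv2.minEnclosingCircle((t[:,:2]*1000).astype(np.float32)); print('barrel',cc,rr,len(t))
# orange tab
o=(hsv[...,0]>5)&(hsv[...,0]<20)&(hsv[...,1]>140); o[:180]=0;o[240:]=0;o[:,:340]=0;o[:,390:]=0
q=P[o]; print('tab',len(q)); print(np.c_[np.argwhere(o)[::6],q[::6].round(4)])
# hook red
r=((hsv[...,0]<6)|(hsv[...,0]>174))&(hsv[...,1]>140); r[:180]=0;r[215:]=0;r[:,:125]=0;r[:,160:]=0
q=P[r]; q=q[~np.isnan(q[:,0])]; print('red',np.argwhere(r).mean(0),q.mean(0),np.percentile(q[:,2],[5,50,95]))
q=q[q[:,2]>.155]; print('redtop',cv2.minAreaRect((q[:,:2]*1000).astype(np.float32)))
w=P[175:230,120:180].reshape(-1,3)
for a,bb in[(.003,.02),(.1,.12)]:
    q=w[(w[:,2]>a)&(w[:,2]<bb)]; print('rest',a,cv2.minAreaRect((q[:,:2]*1000).astype(np.float32)),len(q))
A=cv2.resize(im[170:235,120:180],(560,600),interpolation=cv2.INTER_CUBIC)
im2,D2,c2=ld('side'); B=cv2.resize(im2[205:305,170:240],(240,300),interpolation=cv2.INTER_CUBIC); C=cv2.resize(im[185:245,330:390],(240,240),interpolation=cv2.INTER_CUBIC)
o=np.zeros((600,800,3),np.uint8);o[:,:560]=A;o[:300,560:]=B;o[320:560,560:]=C;cv2.imwrite('pics/c.png',o)
E
```

```text
desk z 0.005443833177527724
blue [264.11374931 167.27940364] 1811 rect ((581.5018310546875, 36.05923080444336), (114.85547637939453, 117.77633666992188), 89.70337677001953) z [0.00187238 0.00541048 0.01984638] dist 582.6187841514917
blue [202.23209028 248.78802748] 2038 rect ((363.2491149902344, 195.7774658203125), (116.85179901123047, 117.1907958984375), 76.8574447631836) z [0.001929   0.00551987 0.02065991] dist 412.64844076309333
barrel (463.0173645019531, -206.30360412597656) 38.428688049316406 254
tab 20
[[ 2.070e+02  3.580e+02  4.675e-01 -1.991e-01  6.190e-02]
 [ 2.080e+02  3.600e+02  4.653e-01 -2.045e-01  5.970e-02]
 [ 2.100e+02  3.610e+02  4.596e-01 -2.057e-01  6.390e-02]
 [ 2.110e+02  3.640e+02  4.578e-01 -2.143e-01  5.940e-02]]
red [195.44680851 138.44680851] [0.47693602 0.32922284 0.15849676] [0.13542655 0.16434806 0.16817746]
redtop ((477.0120544433594, 331.27301025390625), (22.949127197265625, 13.312111854553223), 2.7354063987731934)
rest 0.003 ((487.8641357421875, 343.51885986328125), (147.29029846191406, 164.08277893066406), 0.3596622347831726) 2243
rest 0.1 ((483.4444274902344, 332.1502685546875), (61.72013473510742, 60.21799850463867), 0.7145830392837524) 329
```

View pics/c.png

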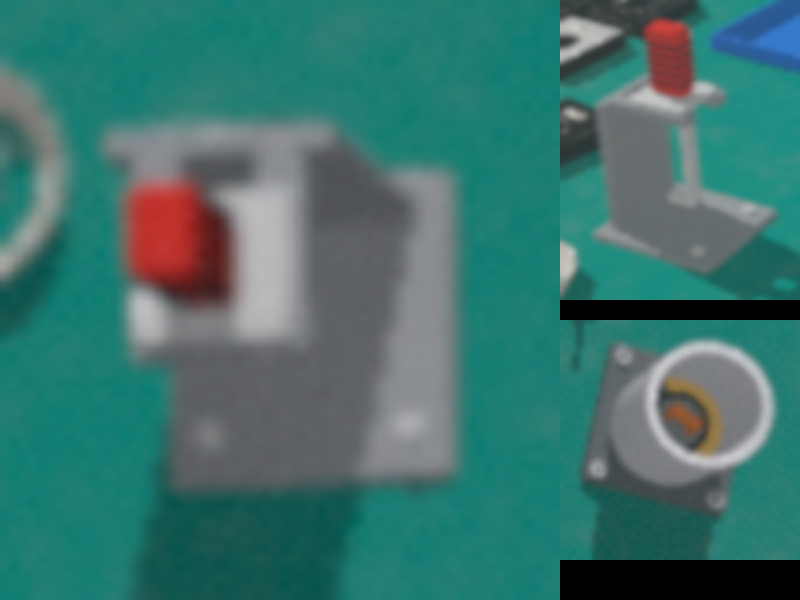

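Of the two trays, (414,262) lies 583 mm from the base and (317,390) lies 413 mm, so the one meant is (414,262). In the crop the rest's post is on the +x side, so the hook's x is about world x. The tab in the barrel runs at about 57° from world x. Next I'll work out a wrist-camera stop over the barrel, which is on the way.

```bash
cat >> h.py <<'E'
def tool(s=None):
    s=s or read_state(); return np.array(s['tool_pos']),R.from_rotvec(s['orientation']).as_matrix()
def delta(x,y,z,yaw=None,s=None):
    p,M=tool(s); d=M.T@(np.array([x,y,z])-p); a=np.arctan2(M[1,0],M[0,0])
    o='delta x %.4f y %.4f z %.4f'%tuple(d)
    if yaw is not None: o+=' az %.4f (now yaw %.4f)'%(-(yaw-a),a)
    print(o)
def st():
    s=read_state(); p,M=tool(s); print('t %.2f p'%s['t'],p.round(4),'yaw %.4f'%np.arctan2(M[1,0],M[0,0]),'tilt',M[:2,2].round(4),'F',np.round(s['force'],2),'T',np.round(s['wrist_torque'],3),'op %.4f gf %.1f'%(s['opening'],s['gripper_force']),'q6 %.2f'%s['q'][5]); return s
E
python3 - <<'E'
from h import *
p,M=tool(); c=camera_params('wrist'); C=Rm(c)
print('cam off tool',M.T@(np.array(c['position'])-p)); print('fwd tool',M.T@(-C[:,2]),'right',M.T@C[:,0],'up',M.T@C[:,1])
# camera over the barrel: tilt considered, aim at (0.463,-0.206,0.07)
off=M.T@(np.array(c['position'])-p); f=M.T@(-C[:,2])
for yaw in (0.,):
    ex=np.array([np.cos(yaw),np.sin(yaw),0]);ey=np.array([np.sin(yaw),-np.cos(yaw),0]);ez=np.array([0,0,-1.]);N=np.c_[ex,ey,ez]
    z=0.40; cz=z+(N@off)[2]; L=(cz-0.07)/-(N@f)[2]
    tcp=np.array([.463,-.206,.07])-N@f*L-N@off; print(tcp); delta(*tcp,yaw)
im,D,=[np.load('top0.npz')[k] for k in('im','D')]
z=np.load('top0.npz');c=camera_params('top');P=cloud(c,z['D'])
for n,(u,v) in dict(bottle=(535,235),house=(268,233)).items(): print(n,P[int(v*.64),int(u*.64)])
E
```

```text
cam off tool [ 0.07981087 -0.00041     0.02088707]
fwd tool [-2.87206442e-01  1.56020440e-04  9.57868694e-01] right [-4.97668537e-05  9.99999983e-01 -1.77804953e-04] up [9.57868706e-01 9.87368391e-05 2.87206429e-01]
[ 0.47587326 -0.20635965  0.4       ]
delta x 0.3738 y -0.2402 z 0.0043 az 0.3568 (now yaw 0.3568)
bottle [ 0.62020915 -0.16692299  0.04963262]
house [0.63404797 0.29106378 0.0068103 ]
```

>>> {"fn": "carry_out", "kwargs": {"targets": [{"hand":100,"x":0.374,"y":-0.24,"z":0.004,"az":0.357},{"hand":100,"x":0.374,"y":-0.24,"z":0.004,"az":0.357},{"hand":100,"x":0.374,"y":-0.24,"z":0.004,"az":0.357},{"hand":100,"x":0.374,"y":-0.24,"z":0.004,"az":0.357},{"hand":100,"x":0.374,"y":-0.24,"z":0.004,"az":0.357},{"hand":100,"x":0.374,"y":-0.24,"z":0.004,"az":0.357},{"hand":100,"x":0.374,"y":-0.24,"z":0.004,"az":0.357},{"hand":100,"x":0.374,"y":-0.24,"z":0.004,"az":0.357}]}}

```text
schema error: expected keys hand, x, y, z, ax, ay, az
```

```bash
python3 - <<'E'
from h import *
st(); c=camera_params('wrist'); im,D=read_camera('wrist'); np.savez('w1.npz',im=im,D=D,**{k:np.array(v) for k,v in c.items()})
cv2.imwrite('pics/d.png',cv2.resize(im,(800,600),interpolation=cv2.INTER_CUBIC))
# hook look point
delta(.477+.013,.331,.40,0.0)
E
```

```text
t 0.15 p [ 0.2096 -0.562   0.4039] yaw 0.3568 tilt [-0.0004  0.0014] F [0.79 0.63 0.27] T [-0.027 -0.068  0.066] op 0.0930 gf 0.0 q6 -0.09
delta x 0.5747 y -0.7389 z 0.0049 az 0.3568 (now yaw 0.3568)
```

View pics/d.png

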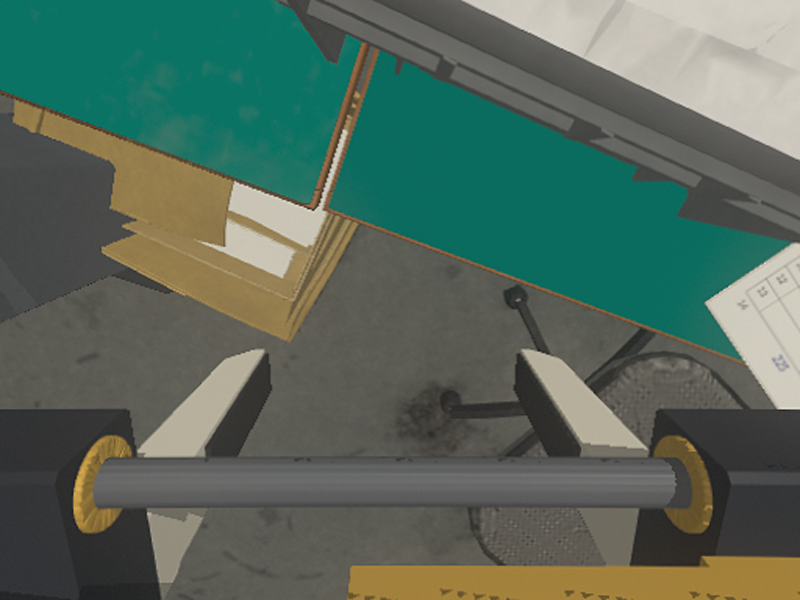

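That picture is only the floor from the start pose, because the move was refused: every row needs all its keys. The fingertips show at (260,360) and (525,360), so the image centre is clear of them. I'll repeat the move.

>>> {"fn": "carry_out", "kwargs": {"targets": [{"hand":100,"x":0.374,"y":-0.24,"z":0.004,"ax":0,"ay":0,"az":0.357},{"hand":100,"x":0.374,"y":-0.24,"z":0.004,"ax":0,"ay":0,"az":0.357},{"hand":100,"x":0.374,"y":-0.24,"z":0.004,"ax":0,"ay":0,"az":0.357},{"hand":100,"x":0.374,"y":-0.24,"z":0.004,"ax":0,"ay":0,"az":0.357},{"hand":100,"x":0.374,"y":-0.24,"z":0.004,"ax":0,"ay":0,"az":0.357},{"hand":100,"x":0.374,"y":-0.24,"z":0.004,"ax":0,"ay":0,"az":0.357},{"hand":100,"x":0.374,"y":-0.24,"z":0.004,"ax":0,"ay":0,"az":0.357},{"hand":100,"x":0.374,"y":-0.24,"z":0.004,"ax":0,"ay":0,"az":0.357}]}}

```text
t: 1.2
tool_pos: [0.4778, -0.2034, 0.4005]
orientation: [-3.141, -0.008, -0.0]
force: [-0.4, -0.7, -0.5]
opening: 0.093
gripper_force: 0.0
```

```bash
python3 - <<'E'
from h import *
st(); c=camera_params('wrist'); im,D=read_camera('wrist'); np.savez('w1.npz',im=im,D=D,**{k:np.array(v) for k,v in c.items()})
u,v=map(int,proj(c,[.463,-.206,.08])); print(u,v); u0,v0=max(u-75,0),max(v-70,0)
print('crop',u0,v0,'x5'); cr=im[v0:v0+120,u0:u0+150]; cv2.imwrite('pics/e.png',cv2.resize(cr,None,fx=5,fy=5,interpolation=cv2.INTER_CUBIC))
P=cloud(c,D); t=P[(P[...,2]>.104)&(P[...,2]<.118)&(abs(P[...,0]-.463)<.06)&(abs(P[...,1]+.206)<.06)]
print(len(t),np.median(t,0), cv2.minEnclosingCircle((t[:,:2]*1000).astype(np.float32)))
r=np.hypot(*(t[:,:2]-[.463,-.206]).T); A=np.c_[2*t[:,:2],np.ones(len(t))]; s=np.linalg.lstsq(A,(t[:,:2]**2).sum(1),rcond=None)[0]; print('ringfit',s[:2],np.sqrt(s[2]+s[0]**2+s[1]**2))
hsv=cv2.cvtColor(im,cv2.COLOR_BGR2HSV); o=(hsv[...,0]>4)&(hsv[...,0]<16)&(hsv[...,1]>150)&(abs(P[...,0]-.463)<.03)&(abs(P[...,1]+.206)<.03)&(P[...,2]>.052)&(P[...,2]<.07)
q=P[o]; print('tab',len(q),cv2.minAreaRect((q[:,:2]*1000).astype(np.float32)),np.median(q[:,2]))
delta(.477+.013,.331,.40,0.0)
E
```

```text
t 1.20 p [ 0.4778 -0.2034  0.4005] yaw 0.0050 tilt [0.0001 0.001 ] F [-0.45 -0.69 -0.49] T [-0.022  0.034  0.014] op 0.0930 gf 0.0 q6 1.06
253 193
crop 178 123 x5
1551 [ 0.46346687 -0.20905424  0.10881949] ((462.0234680175781, -208.81585693359375), 37.897029876708984)
ringfit [ 0.4626865  -0.20893064] 0.034599867332659885
tab 130 ((462.532470703125, -209.07855224609375), (20.106979370117188, 7.477250576019287), 55.82603454589844) 0.05811231317161214
delta x 0.0147 y -0.5354 z 0.0008 az 0.0038 (now yaw 0.0038)
```

View pics/e.png

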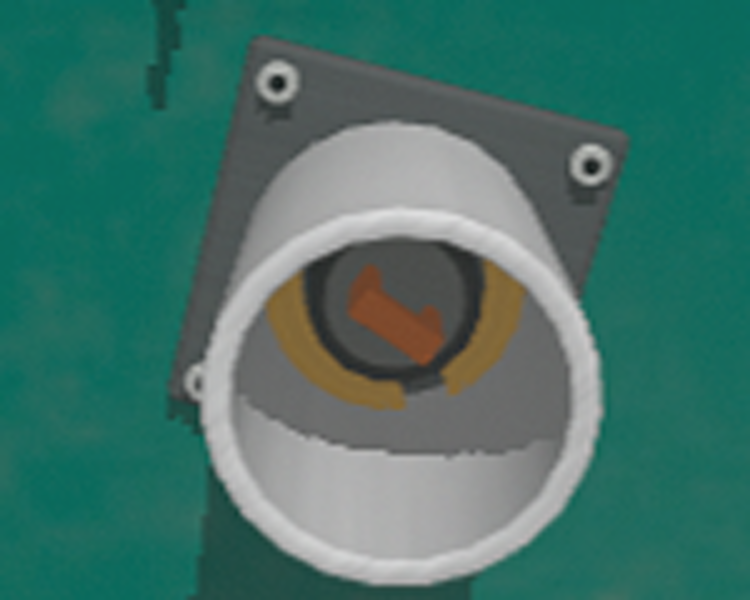

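The crop shows the keeper ring (brass) with one slot open at crop (425,385), between (405,400) and (447,388). The orange crossbar runs from (360,305) to (435,350), and the bore is centred near (400,395) at the rim. I'll compute the slot direction while going on to the hook.

>>> {"fn": "carry_out", "kwargs": {"targets": [{"hand":100,"x":0.014,"y":-0.535,"z":0,"ax":0,"ay":0,"az":0},{"hand":100,"x":0.014,"y":-0.535,"z":0,"ax":0,"ay":0,"az":0},{"hand":100,"x":0.014,"y":-0.535,"z":0,"ax":0,"ay":0,"az":0},{"hand":100,"x":0.014,"y":-0.535,"z":0,"ax":0,"ay":0,"az":0},{"hand":100,"x":0.014,"y":-0.535,"z":0,"ax":0,"ay":0,"az":0},{"hand":100,"x":0.014,"y":-0.535,"z":0,"ax":0,"ay":0,"az":0},{"hand":100,"x":0.014,"y":-0.535,"z":0,"ax":0,"ay":0,"az":0},{"hand":100,"x":0.014,"y":-0.535,"z":0,"ax":0,"ay":0,"az":0}]}}

```text
t: 2.25
tool_pos: [0.4899, 0.2935, 0.4008]
orientation: [3.141, -0.003, 0.001]
force: [0.7, -1.1, -0.2]
opening: 0.0931
gripper_force: 0.0
```

>>> {"fn": "carry_out", "kwargs": {"targets": [{"hand":100,"x":0,"y":-0.001,"z":0,"ax":0,"ay":0,"az":0},{"hand":100,"x":0,"y":-0.001,"z":0,"ax":0,"ay":0,"az":0}]}}

```text
t: 2.5
tool_pos: [0.4899, 0.2929, 0.4004]
orientation: [3.14, -0.001, -0.001]
force: [1.0, -0.4, 0.1]
opening: 0.093
gripper_force: 0.0
```

```bash
python3 - <<'E'
from h import *
z=np.load('w1.npz'); c={k:(z[k] if z[k].ndim else float(z[k])) for k in z.files}
for (u,v) in [(405,400),(447,388),(425,385)]:
    w=atz(c,178+(u+.5)/5-.5,123+(v+.5)/5-.5,.0235); d=w[:2]-[.4625,-.209]; print('slot',w,np.hypot(*d),np.degrees(np.arctan2(d[1],d[0])))
st(); c=camera_params('wrist'); im,D=read_camera('wrist'); np.savez('w2.npz',im=im,D=D,**{k:np.array(v) for k,v in c.items()}); s=st()
P=cloud(c,D); hsv=cv2.cvtColor(im,cv2.COLOR_BGR2HSV)
near=(abs(P[...,0]-.485)<.08)&(abs(P[...,1]-.333)<.07)
r=near&((hsv[...,0]<8)|(hsv[...,0]>172))&(hsv[...,1]>120)
q=P[r]; print('red',len(q),np.percentile(q[:,2],[2,50,98])); 
for a,b in ((.155,.175),):
    k=q[(q[:,2]>a)&(q[:,2]<b)]; print('top',len(k),cv2.minAreaRect((k[:,:2]*1000).astype(np.float32)),np.median(k,0))
for a,b in ((.104,.118),(.002,.012)):
    k=P[near&~r&(P[...,2]>a)&(P[...,2]<b)]; print(a,len(k),np.median(k[:,2]),cv2.minAreaRect((k[:,:2]*1000).astype(np.float32)))
u,v=map(int,proj(c,[.485,.333,.12])); u0,v0=u-75,v-60; print('crop',u0,v0); cv2.imwrite('pics/f.png',cv2.resize(im[v0:v0+120,u0:u0+150],None,fx=5,fy=5,interpolation=cv2.INTER_CUBIC))
E
```

```text
slot [ 0.43283931 -0.21253929  0.0235    ] 0.029871107117306592 -173.1953100471312
slot [ 0.43601605 -0.22283064  0.0235    ] 0.02987785708837734 -152.4252057712277
slot [ 0.43676675 -0.21740799  0.0235    ] 0.027072018918496678 -161.90589704732284
t 2.50 p [0.4899 0.2929 0.4004] yaw -0.0008 tilt [-0.0005 -0.0012] F [ 0.97 -0.44  0.09] T [ 0.008  0.026 -0.057] op 0.0930 gf 0.0 q6 2.02
t 2.55 p [0.4899 0.2924 0.4005] yaw -0.0018 tilt [-0.0003 -0.0009] F [ 0.56 -0.03 -0.15] T [ 0.049  0.086 -0.001] op 0.0928 gf 0.0 q6 2.02
red 840 [0.11933959 0.16329161 0.16505742]
top 644 ((477.6644592285156, 330.38018798828125), (23.781740188598633, 15.243398666381836), 2.637218713760376) [0.47919157 0.32978943 0.16371786]
0.104 2117 0.11015101825916379 ((484.69793701171875, 331.0775451660156), (61.39358139038086, 59.49723815917969), 2.5332202911376953)
0.002 6610 0.002821789667766139 ((485.009521484375, 332.9878234863281), (139.92970275878906, 159.2135009765625), 89.98120880126953)
crop 130 135
```

View pics/f.png

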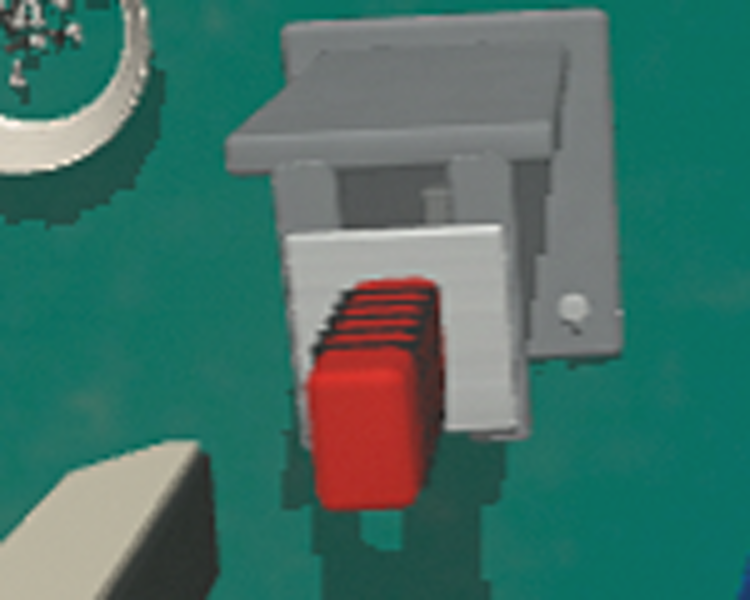

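The crop shows the hook hanging in the rest. The handle top is at (365,430), the flange lies on the two arms and the post is on the far side. The top centre measures (0.4777, 0.3304, 0.164) with yaw 0.045, against about 0.165 expected from the text, so that agrees. The slot lies about 0.90 rad anticlockwise of the lugs. I'll move over the handle.

>>> {"fn": "carry_out", "kwargs": {"targets": [{"hand":100,"x":-0.0124,"y":-0.0382,"z":0,"ax":0,"ay":0,"az":-0.046},{"hand":100,"x":-0.0124,"y":-0.0382,"z":0.01,"ax":0,"ay":0,"az":-0.046},{"hand":100,"x":-0.0124,"y":-0.0382,"z":0.02,"ax":0,"ay":0,"az":-0.046},{"hand":100,"x":-0.0124,"y":-0.0382,"z":0.02,"ax":0,"ay":0,"az":-0.046}]}}

```text
t: 3.05
tool_pos: [0.4771, 0.3308, 0.3792]
orientation: [3.139, 0.069, -0.003]
force: [0.0, -0.4, -0.2]
opening: 0.0932
gripper_force: 0.0
```

```bash
python3 - <<'E'
from h import *
st(); c=camera_params('wrist'); im,D=read_camera('wrist'); s=st()
P=cloud(c,D); hsv=cv2.cvtColor(im,cv2.COLOR_BGR2HSV)
near=(abs(P[...,0]-.485)<.08)&(abs(P[...,1]-.333)<.07)
r=near&((hsv[...,0]<8)|(hsv[...,0]>172))&(hsv[...,1]>120)
q=P[r]; k=q[q[:,2]>.158]; print('top',len(k),cv2.minAreaRect((k[:,:2]*1000).astype(np.float32)),np.median(k,0))
k=P[near&~r&(P[...,2]>.104)&(P[...,2]<.118)]; print('arms',len(k),np.median(k[:,2]),cv2.minAreaRect((k[:,:2]*1000).astype(np.float32)))
delta(.4777,.3304,.310,.045)
E
```

```text
t 3.05 p [0.4771 0.3308 0.3792] yaw 0.0438 tilt [-0.0021 -0.0016] F [ 0.05 -0.41 -0.22] T [-0.005  0.03  -0.032] op 0.0932 gf 0.0 q6 2.04
t 3.10 p [0.4773 0.3311 0.38  ] yaw 0.0440 tilt [-0.0012 -0.001 ] F [ 0.15 -0.41  1.57] T [0.049 0.002 0.006] op 0.0930 gf 0.0 q6 2.05
top 754 ((477.85089111328125, 330.61456298828125), (23.480058670043945, 15.435927391052246), 2.170292854309082) [0.4788471  0.33083507 0.16383117]
arms 2679 0.11126299839172218 ((484.28289794921875, 330.8534240722656), (62.19858932495117, 58.7349739074707), 3.2294933795928955)
delta x 0.0005 y 0.0006 z 0.0700 az -0.0010 (now yaw 0.0440)
```

>>> {"fn": "carry_out", "kwargs": {"targets": [{"hand":100,"x":0.0005,"y":0.0005,"z":0.03,"ax":0,"ay":0,"az":0},{"hand":100,"x":0.0005,"y":0.0005,"z":0.055,"ax":0,"ay":0,"az":0},{"hand":100,"x":0.0005,"y":0.0005,"z":0.07,"ax":0,"ay":0,"az":0},{"hand":40,"x":0.0005,"y":0.0005,"z":0.07,"ax":0,"ay":0,"az":0},{"hand":20,"x":0.0005,"y":0.0005,"z":0.07,"ax":0,"ay":0,"az":0},{"hand":5,"x":0.0005,"y":0.0005,"z":0.07,"ax":0,"ay":0,"az":0},{"hand":5,"x":0.0005,"y":0.0005,"z":0.07,"ax":0,"ay":0,"az":0},{"hand":5,"x":0.0005,"y":0.0005,"z":0.07,"ax":0,"ay":0,"az":0}], "newtons": 40}}

```text
t: 4.1
tool_pos: [0.4776, 0.3319, 0.3111]
orientation: [-3.14, -0.072, -0.001]
force: [0.6, 0.2, -0.1]
opening: 0.0476
gripper_force: 0.0
```

```bash
python3 -c "
from h import *
st()"
```

```text
t 4.10 p [0.4776 0.3319 0.3111] yaw 0.0459 tilt [0.0005 0.0003] F [ 0.62  0.16 -0.08] T [ 0.009  0.027 -0.012] op 0.0476 gf 0.0 q6 2.04
```

>>> {"fn": "carry_out", "kwargs": {"targets": [{"hand":5,"x":0,"y":0.001,"z":0,"ax":0,"ay":0,"az":0},{"hand":5,"x":0,"y":0.001,"z":0,"ax":0,"ay":0,"az":0},{"hand":5,"x":0,"y":0.001,"z":0,"ax":0,"ay":0,"az":0},{"hand":5,"x":0,"y":0.001,"z":0,"ax":0,"ay":0,"az":0},{"hand":5,"x":0,"y":0.001,"z":0,"ax":0,"ay":0,"az":0}]}}

```text
t: 4.72
tool_pos: [0.4776, 0.3308, 0.3107]
orientation: [3.141, 0.072, -0.0]
force: [0.4, -1.4, -1.1]
opening: 0.0157
gripper_force: 40.0
```

```bash
python3 -c "
from h import *
st();st()"
```

```text
t 4.72 p [0.4776 0.3308 0.3107] yaw 0.0458 tilt [-0.0001 -0.0001] F [ 0.37 -1.39 -1.05] T [-0.04   0.005 -0.009] op 0.0157 gf 40.0 q6 2.04
t 4.72 p [0.4776 0.3308 0.3107] yaw 0.0458 tilt [-0.0001 -0.0001] F [ 0.37 -1.39 -1.05] T [-0.04   0.005 -0.009] op 0.0157 gf 40.0 q6 2.04
```

Gripped: opening 15.7 mm at 40 N, and the TCP at the hanging pose is (0.4776, 0.3308, 0.3107), yaw 0.046. Next I lift straight up and start towards the barrel.

>>> {"fn": "carry_out", "kwargs": {"targets": [{"hand":5,"x":0,"y":0,"z":-0.03,"ax":0,"ay":0,"az":0},{"hand":5,"x":0,"y":0,"z":-0.08,"ax":0,"ay":0,"az":0},{"hand":5,"x":0,"y":0,"z":-0.125,"ax":0,"ay":0,"az":0},{"hand":5,"x":0,"y":0.01,"z":-0.145,"ax":0,"ay":0,"az":0},{"hand":5,"x":-0.01,"y":0.06,"z":-0.145,"ax":0,"ay":0,"az":0.1},{"hand":5,"x":-0.025,"y":0.115,"z":-0.145,"ax":0,"ay":0,"az":0.25},{"hand":5,"x":-0.04,"y":0.17,"z":-0.145,"ax":0,"ay":0,"az":0.4},{"hand":5,"x":-0.055,"y":0.225,"z":-0.145,"ax":0,"ay":0,"az":0.55}]}}

```text
t: 5.72
tool_pos: [0.432, 0.1016, 0.4541]
orientation: [3.039, -0.791, -0.003]
force: [1.2, -0.9, -1.0]
opening: 0.0157
gripper_force: 40.0
```

```bash
python3 -c "
from h import *
st();delta(.388,-.158,.455,-.597)"
```

```text
t 5.72 p [0.432  0.1016 0.4541] yaw -0.5089 tilt [-0.0018 -0.0006] F [ 1.23 -0.87 -1.01] T [ 0.044 -0.006 -0.059] op 0.0157 gf 40.0 q6 2.20
delta x 0.0881 y 0.2481 z -0.0007 az 0.0881 (now yaw -0.5089)
```

>>> {"fn": "carry_out", "kwargs": {"targets": [{"hand":5,"x":0.018,"y":0.05,"z":0,"ax":0,"ay":0,"az":0.05},{"hand":5,"x":0.037,"y":0.105,"z":0,"ax":0,"ay":0,"az":0.09},{"hand":5,"x":0.057,"y":0.16,"z":0,"ax":0,"ay":0,"az":0.09},{"hand":5,"x":0.076,"y":0.215,"z":0,"ax":0,"ay":0,"az":0.09},{"hand":5,"x":0.088,"y":0.248,"z":0,"ax":0,"ay":0,"az":0.09},{"hand":5,"x":0.088,"y":0.248,"z":0,"ax":0,"ay":0,"az":0.09},{"hand":5,"x":0.088,"y":0.248,"z":0,"ax":0,"ay":0,"az":0.09}]}}

```text
t: 6.6
tool_pos: [0.3899, -0.1559, 0.4548]
orientation: [-3.003, 0.921, 0.002]
force: [0.6, -0.1, -1.3]
opening: 0.0158
gripper_force: 40.0
```

```bash
cat > bar.py <<'E'
from h import *
st(); c=camera_params('wrist'); im,D=read_camera('wrist'); s=st()
P=cloud(c,D); hsv=cv2.cvtColor(im,cv2.COLOR_BGR2HSV); n2=(abs(P[...,0]-.463)<.06)&(abs(P[...,1]+.208)<.06)
t=P[n2&(P[...,2]>.104)&(P[...,2]<.118)]; A=np.c_[2*t[:,:2],np.ones(len(t))]; f=np.linalg.lstsq(A,(t[:,:2]**2).sum(1),rcond=None)[0]; print('ringfit',f[:2],np.sqrt(f[2]+f[0]**2+f[1]**2),len(t),np.median(t[:,2]),cv2.minEnclosingCircle((t[:,:2]*1000).astype(np.float32)))
o=(hsv[...,0]>4)&(hsv[...,0]<16)&(hsv[...,1]>150)&n2&(P[...,2]>.05)&(P[...,2]<.07)
q=P[o]; print('tab',len(q),cv2.minAreaRect((q[:,:2]*1000).astype(np.float32)) if len(q) else 0,np.median(q[:,2]),'frac',len(q))
cv2.imwrite('pics/g.png',cv2.resize(im,(800,600),interpolation=cv2.INTER_CUBIC))
E
python3 bar.py
```

```text
t 6.60 p [ 0.3899 -0.1559  0.4548] yaw -0.5950 tilt [-0.0013  0.0011] F [ 0.61 -0.09 -1.35] T [ 0.068  0.021 -0.014] op 0.0158 gf 40.0 q6 1.66
t 6.65 p [ 0.3901 -0.1555  0.455 ] yaw -0.5938 tilt [-0.0009  0.0009] F [ 0.12  0.49 -0.45] T [ 0.114  0.037 -0.047] op 0.0161 gf 40.0 q6 1.66
ringfit [ 0.46170936 -0.20917995] 0.03462833298365338 1432 0.10889123199511816 ((461.5691833496094, -209.5419158935547), 38.26885986328125)
tab 112 ((461.5942077636719, -209.39035034179688), (19.990997314453125, 6.9394731521606445), 52.08053207397461) 0.05832461632344371 frac 112
```

View pics/g.png

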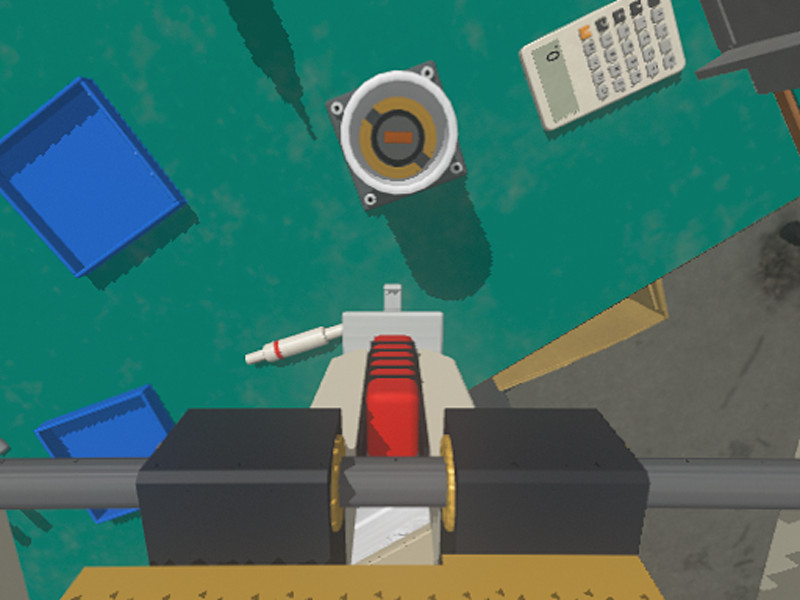

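The view shows the barrel at (398,132) with the orange crossbar level in the picture at (398,137), so the hook's x already lies along the plug's x. The keeper slots are at (372,115) and (428,158), about 0.9 rad anticlockwise of the lugs. The barrel centre measures (0.462, -0.209). I'll move to the entry point 16 mm short of it.

>>> {"fn": "carry_out", "kwargs": {"targets": [{"hand":5,"x":0.04,"y":0.002,"z":0,"ax":0,"ay":0,"az":0.01},{"hand":5,"x":0.0735,"y":0.0037,"z":0.02,"ax":0,"ay":0,"az":0.01},{"hand":5,"x":0.0735,"y":0.0037,"z":0.045,"ax":0,"ay":0,"az":0.01},{"hand":5,"x":0.0735,"y":0.0037,"z":0.045,"ax":0,"ay":0,"az":0.01},{"hand":5,"x":0.0735,"y":0.0037,"z":0.045,"ax":0,"ay":0,"az":0.01}]}}

```text
t: 7.28
tool_pos: [0.4492, -0.1995, 0.4116]
orientation: [3.0, -0.933, 0.001]
force: [-0.1, 0.4, -1.5]
opening: 0.016
gripper_force: 40.0
```

```bash
python3 - <<'E'
from h import *
st(); c=camera_params('wrist'); im,D=read_camera('wrist'); st(); delta(.4488,-.1999,.3262,-.605)
P=cloud(c,D); n2=(abs(P[...,0]-.463)<.06)&(abs(P[...,1]+.208)<.06)
t=P[n2&(P[...,2]>.104)&(P[...,2]<.118)]; A=np.c_[2*t[:,:2],np.ones(len(t))]; f=np.linalg.lstsq(A,(t[:,:2]**2).sum(1),rcond=None)[0]; print('ringfit',f[:2],np.sqrt(f[2]+f[0]**2+f[1]**2),len(t))
cv2.imwrite('pics/i.png',cv2.resize(im[60:300,90:410],(800,600),interpolation=cv2.INTER_CUBIC))
E
```

```text
t 7.28 p [ 0.4492 -0.1995  0.4116] yaw -0.6028 tilt [ 0.0006 -0.0003] F [-0.05  0.43 -1.5 ] T [ 0.09  -0.008 -0.033] op 0.0160 gf 40.0 q6 1.65
t 7.33 p [ 0.4492 -0.1997  0.4122] yaw -0.6031 tilt [ 0.0017 -0.0009] F [ 1.06 -0.66 -0.91] T [ 0.044 -0.004  0.037] op 0.0156 gf 40.0 q6 1.65
delta x -0.0004 y 0.0004 z 0.0860 az 0.0019 (now yaw -0.6031)
ringfit [ 0.46270227 -0.20956902] 0.03442262307092587 1335
```

View pics/i.png

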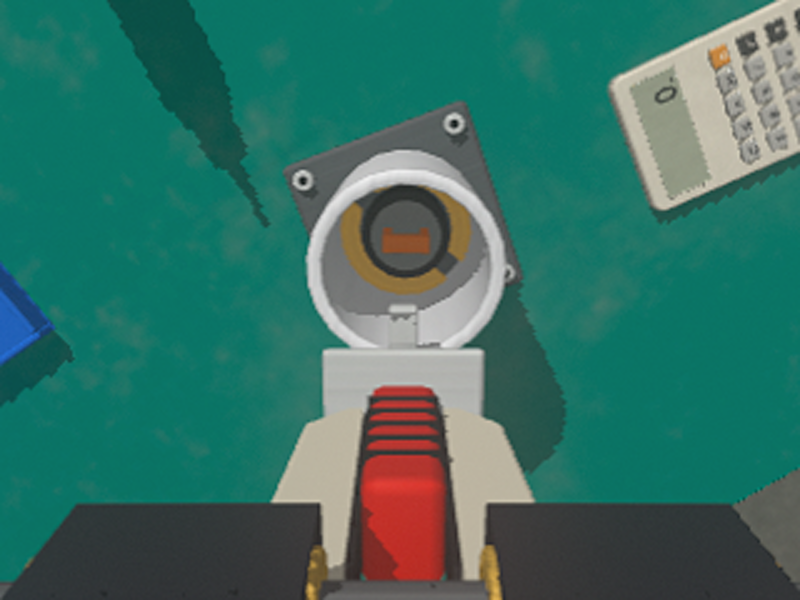

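The lip of the foot is at (403,308), the tab crossbar is centred at (406,240) and the rim at (405,260). The hook is aligned to about 0.8 mm sideways, so I correct that while descending beside the tab.

>>> {"fn": "carry_out", "kwargs": {"targets": [{"hand":5,"x":0,"y":0.0008,"z":0.03,"ax":0,"ay":0,"az":0},{"hand":5,"x":0,"y":0.0008,"z":0.06,"ax":0,"ay":0,"az":0},{"hand":5,"x":0,"y":0.0008,"z":0.08,"ax":0,"ay":0,"az":0},{"hand":5,"x":0,"y":0.0008,"z":0.086,"ax":0,"ay":0,"az":0},{"hand":5,"x":0,"y":0.0008,"z":0.086,"ax":0,"ay":0,"az":0},{"hand":5,"x":0,"y":0.0008,"z":0.086,"ax":0,"ay":0,"az":0}]}}

```text
t: 8.07
tool_pos: [0.449, -0.2012, 0.3263]
orientation: [2.999, -0.934, 0.004]
force: [0.6, 0.2, -1.1]
opening: 0.0157
gripper_force: 40.0
```

```bash
python3 - <<'E'
from h import *
st(); c=camera_params('wrist'); im,D=read_camera('wrist'); st(); 
cv2.imwrite('pics/j.png',cv2.resize(im[100:260,150:350],(800,640),interpolation=cv2.INTER_CUBIC)[:600])
E
```

```text
t 8.07 p [ 0.449  -0.2012  0.3263] yaw -0.6041 tilt [ 0.0021 -0.0013] F [ 0.64  0.24 -1.09] T [ 0.095 -0.035 -0.033] op 0.0157 gf 40.0 q6 1.65
t 8.12 p [ 0.449  -0.2012  0.3262] yaw -0.6041 tilt [ 0.002  -0.0012] F [-0.2  -0.08 -1.56] T [ 0.083  0.048 -0.017] op 0.0157 gf 40.0 q6 1.65
```

View pics/j.png

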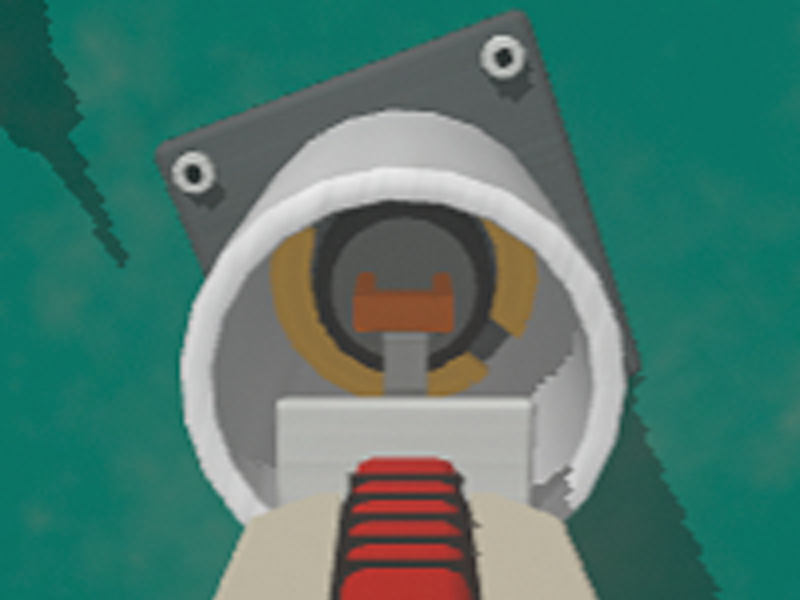

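The foot (383–428) is centred under the crossbar (354–454), parallel to it and free of contact. I'll slide in by 15.5 mm.

>>> {"fn": "carry_out", "kwargs": {"targets": [{"hand":5,"x":0.005,"y":0,"z":0,"ax":0,"ay":0,"az":0},{"hand":5,"x":0.01,"y":0,"z":0,"ax":0,"ay":0,"az":0},{"hand":5,"x":0.0155,"y":0,"z":0,"ax":0,"ay":0,"az":0},{"hand":5,"x":0.0155,"y":0,"z":0,"ax":0,"ay":0,"az":0},{"hand":5,"x":0.0155,"y":0,"z":0,"ax":0,"ay":0,"az":0}]}}

```text
t: 8.75
tool_pos: [0.4613, -0.2098, 0.3246]
orientation: [-2.999, 0.935, 0.001]
force: [-0.1, -0.3, -1.8]
opening: 0.0156
gripper_force: 40.0
```

```bash
cat > m.py <<'E'
from h import *
import sys
L=[]
for i in range(int(sys.argv[1])):
    read_camera('side'); L.append(read_state()['force'])
print('Favg',np.mean(L,0).round(2)); st()
E
python3 m.py 3
```

```text
Favg [-0.41  0.35 -1.32]
t 8.90 p [ 0.4612 -0.2097  0.3247] yaw -0.6042 tilt [-0.0002  0.0002] F [-0.11 -0.36 -1.65] T [ 0.064  0.027 -0.   ] op 0.0154 gf 40.0 q6 1.65
```

>>> {"fn": "carry_out", "kwargs": {"targets": [{"hand":5,"x":0.0005,"y":0,"z":-0.003,"ax":0,"ay":0,"az":0},{"hand":5,"x":0.0005,"y":0,"z":-0.006,"ax":0,"ay":0,"az":0},{"hand":5,"x":0.0005,"y":0,"z":-0.008,"ax":0,"ay":0,"az":0},{"hand":5,"x":0.0005,"y":0,"z":-0.0095,"ax":0,"ay":0,"az":0},{"hand":5,"x":0.0005,"y":0,"z":-0.0105,"ax":0,"ay":0,"az":0},{"hand":5,"x":0.0005,"y":0,"z":-0.011,"ax":0,"ay":0,"az":0},{"hand":5,"x":0.0005,"y":0,"z":-0.011,"ax":0,"ay":0,"az":0}]}}

```text
t: 9.78
tool_pos: [0.4616, -0.21, 0.3354]
orientation: [-2.999, 0.935, 0.001]
force: [0.4, 0.1, -3.8]
opening: 0.0159
gripper_force: 40.0
```

```bash
python3 m.py 5
```

```text
Favg [ 0.47 -0.39 -3.87]
t 10.03 p [ 0.4616 -0.21    0.3356] yaw -0.6042 tilt [-0.0003  0.0002] F [ 0.56  0.03 -4.71] T [0.013 0.015 0.014] op 0.0159 gf 40.0 q6 1.65
```

>>> {"fn": "carry_out", "kwargs": {"targets": [{"hand":5,"x":0,"y":0,"z":-0.001,"ax":0,"ay":0,"az":0},{"hand":5,"x":0,"y":0,"z":-0.002,"ax":0,"ay":0,"az":0},{"hand":5,"x":0,"y":0,"z":-0.002,"ax":0,"ay":0,"az":0}]}}

```text
t: 10.4
tool_pos: [0.4616, -0.21, 0.3375]
orientation: [-2.999, 0.935, 0.001]
force: [0.2, -0.2, -7.7]
opening: 0.0157
gripper_force: 40.0
```

```bash
python3 m.py 5
```

```text
Favg [ 0.21 -0.04 -6.9 ]
t 10.65 p [ 0.4616 -0.21    0.3375] yaw -0.6042 tilt [-0.0004  0.0002] F [ 1.03 -0.32 -7.05] T [ 0.037 -0.094 -0.039] op 0.0157 gf 40.0 q6 1.65
```

Tab load is about 5.6 N, with the keeper lifted about 2 mm. I turn anticlockwise 0.7 rad first, since the slots are expected after 0.9 or more.

>>> {"fn": "carry_out", "kwargs": {"targets": [{"hand":5,"x":0,"y":0,"z":0,"ax":0,"ay":0,"az":-0.09},{"hand":5,"x":0,"y":0,"z":0,"ax":0,"ay":0,"az":-0.18},{"hand":5,"x":0,"y":0,"z":0,"ax":0,"ay":0,"az":-0.27},{"hand":5,"x":0,"y":0,"z":0,"ax":0,"ay":0,"az":-0.36},{"hand":5,"x":0,"y":0,"z":0,"ax":0,"ay":0,"az":-0.45},{"hand":5,"x":0,"y":0,"z":0,"ax":0,"ay":0,"az":-0.54},{"hand":5,"x":0,"y":0,"z":0,"ax":0,"ay":0,"az":-0.63},{"hand":5,"x":0,"y":0,"z":0,"ax":0,"ay":0,"az":-0.7}]}}

```text
t: 11.65
tool_pos: [0.4616, -0.21, 0.3375]
orientation: [-3.137, -0.154, 0.001]
force: [-0.4, 0.2, -6.6]
opening: 0.0158
gripper_force: 40.0
```

```bash
python3 m.py 3; python3 - <<'E'
from h import *
im,D=read_camera('wrist'); cv2.imwrite('pics/k.png',cv2.resize(im[140:240,180:320],(700,500),interpolation=cv2.INTER_CUBIC))
E
```

```text
Favg [ 0.    0.07 -6.6 ]
t 11.80 p [ 0.4616 -0.21    0.3375] yaw 0.0946 tilt [-0.0005  0.0003] F [-0.07  0.41 -7.01] T [ 0.025  0.029 -0.026] op 0.0155 gf 40.0 q6 0.95
```

View pics/k.png

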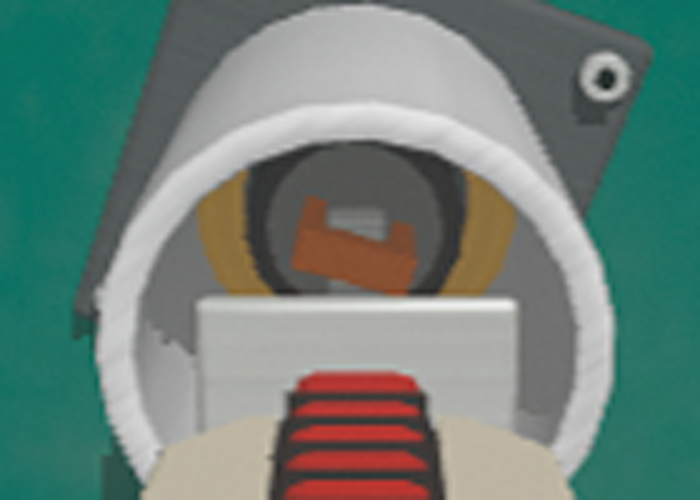

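The lip is at (355,220) and the crossbar runs from (295,250) to (415,280), so the plug lags the hook by about 0.25–0.3 rad. The play is taken up and the keeper is still loaded. I continue to 1.05 rad, then go in small steps.

>>> {"fn": "carry_out", "kwargs": {"targets": [{"hand":5,"x":0,"y":0,"z":0,"ax":0,"ay":0,"az":-0.09},{"hand":5,"x":0,"y":0,"z":0,"ax":0,"ay":0,"az":-0.18},{"hand":5,"x":0,"y":0,"z":0,"ax":0,"ay":0,"az":-0.27},{"hand":5,"x":0,"y":0,"z":0,"ax":0,"ay":0,"az":-0.33},{"hand":5,"x":0,"y":0,"z":0,"ax":0,"ay":0,"az":-0.35},{"hand":5,"x":0,"y":0,"z":0,"ax":0,"ay":0,"az":-0.35}]}}

```text
t: 12.6
tool_pos: [0.4617, -0.21, 0.3377]
orientation: [-3.064, -0.692, 0.0]
force: [-1.0, 0.1, -8.4]
opening: 0.0161
gripper_force: 40.0
```

```bash
python3 m.py 3
```

```text
Favg [-0.52  0.25 -7.6 ]
t 12.75 p [ 0.4617 -0.21    0.3377] yaw 0.4448 tilt [-0.0001  0.    ] F [-1.13  0.68 -7.61] T [ 0.059  0.024 -0.013] op 0.0157 gf 40.0 q6 0.60
```

>>> {"fn": "carry_out", "kwargs": {"targets": [{"hand":5,"x":0,"y":0,"z":0,"ax":0,"ay":0,"az":-0.025},{"hand":5,"x":0,"y":0,"z":0,"ax":0,"ay":0,"az":-0.05},{"hand":5,"x":0,"y":0,"z":0,"ax":0,"ay":0,"az":-0.05}]}}

```text
t: 13.12
tool_pos: [0.462, -0.2102, 0.3385]
orientation: [3.044, 0.771, 0.002]
force: [1.0, 0.6, -2.4]
opening: 0.0159
gripper_force: 40.0
```

```bash
python3 m.py 2
```

```text
Favg [-0.01  0.89 -2.12]
t 13.22 p [ 0.4621 -0.2102  0.3386] yaw 0.4956 tilt [ 0.0016 -0.0009] F [-0.27  0.4  -2.21] T [-0.018 -0.001  0.   ] op 0.0156 gf 40.0 q6 0.55
```

The keeper let go: the pull fell from 7.6 to about 2.2 N. I turn 0.03 more to sit mid-slot, then lift straight.

>>> {"fn": "carry_out", "kwargs": {"targets": [{"hand":5,"x":0,"y":0,"z":0,"ax":0,"ay":0,"az":-0.03},{"hand":5,"x":0,"y":0,"z":-0.001,"ax":0,"ay":0,"az":-0.03},{"hand":5,"x":0,"y":0,"z":-0.002,"ax":0,"ay":0,"az":-0.03},{"hand":5,"x":0,"y":0,"z":-0.003,"ax":0,"ay":0,"az":-0.03},{"hand":5,"x":0,"y":0,"z":-0.003,"ax":0,"ay":0,"az":-0.03}]}}

```text
t: 13.85
tool_pos: [0.4617, -0.2101, 0.3409]
orientation: [3.034, 0.816, 0.0]
force: [0.4, -0.2, -2.1]
opening: 0.0157
gripper_force: 40.0
```

```bash
python3 m.py 2
```

```text
Favg [-0.18  0.17 -1.94]
t 13.95 p [ 0.4617 -0.21    0.3407] yaw 0.5258 tilt [0. 0.] F [-0.65  0.19 -1.27] T [-0.017  0.018  0.014] op 0.0157 gf 40.0 q6 0.52
```

>>> {"fn": "carry_out", "kwargs": {"targets": [{"hand":5,"x":0,"y":0,"z":-0.002,"ax":0,"ay":0,"az":0},{"hand":5,"x":0,"y":0,"z":-0.004,"ax":0,"ay":0,"az":0},{"hand":5,"x":0,"y":0,"z":-0.006,"ax":0,"ay":0,"az":0},{"hand":5,"x":0,"y":0,"z":-0.008,"ax":0,"ay":0,"az":0},{"hand":5,"x":0,"y":0,"z":-0.01,"ax":0,"ay":0,"az":0},{"hand":5,"x":0,"y":0,"z":-0.01,"ax":0,"ay":0,"az":0}]}}

```text
t: 14.7
tool_pos: [0.4618, -0.2101, 0.351]
orientation: [3.033, 0.816, 0.0]
force: [0.1, 0.2, -3.1]
opening: 0.0153
gripper_force: 40.0
```

```bash
python3 m.py 2
```

```text
Favg [-0.04  0.45 -2.22]
t 14.80 p [ 0.4617 -0.21    0.3507] yaw 0.5258 tilt [0. 0.] F [ 0.33  0.24 -2.4 ] T [-0.026  0.002  0.007] op 0.0156 gf 40.0 q6 0.52
```

>>> {"fn": "carry_out", "kwargs": {"targets": [{"hand":5,"x":0,"y":0,"z":-0.008,"ax":0,"ay":0,"az":0},{"hand":5,"x":0,"y":0,"z":-0.022,"ax":0,"ay":0,"az":0},{"hand":5,"x":0,"y":0,"z":-0.039,"ax":0,"ay":0,"az":0},{"hand":5,"x":0,"y":0,"z":-0.056,"ax":0,"ay":0,"az":0},{"hand":5,"x":0,"y":0,"z":-0.073,"ax":0,"ay":0,"az":0},{"hand":5,"x":0,"y":0,"z":-0.09,"ax":0,"ay":0,"az":0},{"hand":5,"x":0,"y":0,"z":-0.102,"ax":0,"ay":0,"az":0},{"hand":5,"x":0,"y":0,"z":-0.11,"ax":0,"ay":0,"az":0}]}}

```text
t: 15.8
tool_pos: [0.4618, -0.2101, 0.4616]
orientation: [3.033, 0.816, 0.001]
force: [0.5, 0.4, -2.8]
opening: 0.0153
gripper_force: 40.0
```

```bash
python3 m.py 3; python3 -c "
from h import *
delta(.581,.035,.46)"
```

```text
Favg [-0.44 -0.24 -1.68]
t 15.95 p [ 0.4618 -0.2101  0.4608] yaw 0.5258 tilt [ 0.0002 -0.0001] F [-0.86 -0.22 -1.95] T [-0.063  0.081  0.017] op 0.0157 gf 40.0 q6 0.52
delta x 0.2261 y -0.1521 z 0.0008
```

```bash
cat > or.py <<'E'
from h import *
for n in ('side','top'):
    c=camera_params(n); im,D=read_camera(n); P=cloud(c,D); hsv=cv2.cvtColor(im,cv2.COLOR_BGR2HSV)
    p,_=tool(); near=(np.hypot(P[...,0]-p[0],P[...,1]-p[1])<.05)
    o=near&(hsv[...,0]>4)&(hsv[...,0]<16)&(hsv[...,1]>150)&(P[...,2]<p[2]-.19); q=P[o]; print(n,'orange',len(q),np.median(q,0) if len(q) else '', np.percentile(q[:,2],[5,95]) if len(q) else '')
    b=near&(hsv[...,2]<60)&(P[...,2]<p[2]-.2)&(P[...,2]>0.0); q=P[b]; print('black',len(q),np.median(q,0) if len(q) else '',np.percentile(q[:,2],[5,95]) if len(q) else '')
st()
E
python3 or.py
```

```text
side orange 5 [ 0.45745769 -0.2007122   0.17449071] [0.17162385 0.18373646]
black 56 [ 0.45029171 -0.19213491  0.15100385] [0.14387721 0.15767867]
top orange 0  
black 2 [ 0.45376887 -0.18825845  0.14385704] [0.14268085 0.14503323]
t 16.05 p [ 0.4616 -0.21    0.46  ] yaw 0.5258 tilt [-0.001   0.0006] F [ 0.39 -0.05 -2.18] T [ 0.01  -0.01   0.022] op 0.0161 gf 40.0 q6 0.52
```

The side camera sees the plug hanging clear on the hook: black body at z 0.144–0.158, orange above it. Next is a gentle move to the tray.

>>> {"fn": "carry_out", "kwargs": {"targets": [{"hand":5,"x":0.006,"y":-0.004,"z":0,"ax":0,"ay":0,"az":0},{"hand":5,"x":0.018,"y":-0.012,"z":0,"ax":0,"ay":0,"az":0},{"hand":5,"x":0.036,"y":-0.024,"z":0,"ax":0,"ay":0,"az":0},{"hand":5,"x":0.056,"y":-0.037,"z":0,"ax":0,"ay":0,"az":0},{"hand":5,"x":0.076,"y":-0.051,"z":0,"ax":0,"ay":0,"az":0},{"hand":5,"x":0.096,"y":-0.064,"z":0,"ax":0,"ay":0,"az":0},{"hand":5,"x":0.116,"y":-0.078,"z":0,"ax":0,"ay":0,"az":0},{"hand":5,"x":0.136,"y":-0.091,"z":0,"ax":0,"ay":0,"az":0}]}}

```text
t: 17.05
tool_pos: [0.5341, -0.0612, 0.4606]
orientation: [-3.033, -0.817, 0.0]
force: [-0.4, 0.3, -2.4]
opening: 0.0159
gripper_force: 40.0
```

>>> {"fn": "carry_out", "kwargs": {"targets": [{"hand":5,"x":0.02,"y":-0.013,"z":0,"ax":0,"ay":0,"az":0},{"hand":5,"x":0.04,"y":-0.027,"z":0,"ax":0,"ay":0,"az":0},{"hand":5,"x":0.058,"y":-0.039,"z":0,"ax":0,"ay":0,"az":0},{"hand":5,"x":0.072,"y":-0.048,"z":0,"ax":0,"ay":0,"az":0},{"hand":5,"x":0.082,"y":-0.055,"z":0,"ax":0,"ay":0,"az":0},{"hand":5,"x":0.088,"y":-0.059,"z":0,"ax":0,"ay":0,"az":0},{"hand":5,"x":0.09,"y":-0.061,"z":0,"ax":0,"ay":0,"az":0},{"hand":5,"x":0.09,"y":-0.061,"z":0,"ax":0,"ay":0,"az":0}]}}

```text
t: 18.05
tool_pos: [0.5809, 0.0346, 0.4608]
orientation: [3.034, 0.816, -0.0]
force: [-0.1, -0.4, -2.5]
opening: 0.0162
gripper_force: 40.0
```

```bash
python3 or.py; python3 - <<'E'
from h import *
c=camera_params('wrist'); im,D=read_camera('wrist'); P=cloud(c,D); hsv=cv2.cvtColor(im,cv2.COLOR_BGR2HSV)
m=(hsv[...,0]>105)&(hsv[...,0]<120)&(hsv[...,1]>180)&(np.hypot(P[...,0]-.58,P[...,1]-.035)<.1); q=P[m]; print('tray',len(q),cv2.minAreaRect((q[:,:2]*1000).astype(np.float32)))
E
```

```text
side orange 4 [0.57452827 0.04318419 0.18018547] [0.17274284 0.18537   ]
black 0  
top orange 3 [0.57637469 0.04546029 0.18737484] [0.1862583  0.18819586]
black 38 [0.56312929 0.0379737  0.16251444] [0.15291864 0.16609226]
t 18.15 p [0.5808 0.0344 0.4608] yaw 0.5252 tilt [-0.     -0.0002] F [-0.1   0.46 -2.41] T [-0.001 -0.008  0.02 ] op 0.0156 gf 40.0 q6 1.02
tray 5382 ((581.9534912109375, 31.892616271972656), (123.2107162475586, 119.00955200195312), 89.35006713867188)
```

>>> {"fn": "carry_out", "kwargs": {"targets": [{"hand":5,"x":0,"y":0,"z":0.008,"ax":0,"ay":0,"az":0},{"hand":5,"x":0,"y":0,"z":0.025,"ax":0,"ay":0,"az":0},{"hand":5,"x":0,"y":0,"z":0.047,"ax":0,"ay":0,"az":0},{"hand":5,"x":0,"y":0,"z":0.069,"ax":0,"ay":0,"az":0},{"hand":5,"x":0,"y":0,"z":0.091,"ax":0,"ay":0,"az":0},{"hand":5,"x":0,"y":0,"z":0.108,"ax":0,"ay":0,"az":0},{"hand":5,"x":0,"y":0,"z":0.118,"ax":0,"ay":0,"az":0},{"hand":5,"x":0,"y":0,"z":0.123,"ax":0,"ay":0,"az":0}]}}

```text
t: 19.2
tool_pos: [0.5808, 0.0348, 0.3371]
orientation: [-3.034, -0.816, 0.001]
force: [-0.2, -0.2, -1.7]
opening: 0.0158
gripper_force: 40.0
```

>>> {"fn": "carry_out", "kwargs": {"targets": [{"hand":5,"x":0,"y":0,"z":0.002,"ax":0,"ay":0,"az":0},{"hand":5,"x":0,"y":0,"z":0.004,"ax":0,"ay":0,"az":0},{"hand":5,"x":0,"y":0,"z":0.006,"ax":0,"ay":0,"az":0},{"hand":5,"x":0,"y":0,"z":0.008,"ax":0,"ay":0,"az":0},{"hand":5,"x":0,"y":0,"z":0.0095,"ax":0,"ay":0,"az":0},{"hand":5,"x":0,"y":0,"z":0.0095,"ax":0,"ay":0,"az":0}]}}

```text
t: 19.95
tool_pos: [0.5808, 0.0349, 0.3281]
orientation: [-3.034, -0.816, 0.0]
force: [-0.2, 0.9, -2.4]
opening: 0.0158
gripper_force: 40.0
```

```bash
python3 m.py 4
```

```text
Favg [ 0.04  0.34 -2.31]
t 20.15 p [0.5809 0.0349 0.3284] yaw 0.5258 tilt [0.0002 0.    ] F [ 0.53  0.77 -3.13] T [-0.011  0.06   0.   ] op 0.0160 gf 40.0 q6 1.02
```

>>> {"fn": "carry_out", "kwargs": {"targets": [{"hand":5,"x":0,"y":0,"z":0.001,"ax":0,"ay":0,"az":0},{"hand":5,"x":0,"y":0,"z":0.002,"ax":0,"ay":0,"az":0},{"hand":5,"x":0,"y":0,"z":0.003,"ax":0,"ay":0,"az":0},{"hand":5,"x":0,"y":0,"z":0.004,"ax":0,"ay":0,"az":0},{"hand":5,"x":0,"y":0,"z":0.005,"ax":0,"ay":0,"az":0},{"hand":5,"x":0,"y":0,"z":0.006,"ax":0,"ay":0,"az":0},{"hand":5,"x":0,"y":0,"z":0.006,"ax":0,"ay":0,"az":0}]}}

```text
t: 21.02
tool_pos: [0.5808, 0.0348, 0.3221]
orientation: [-3.034, -0.816, 0.0]
force: [-0.3, 0.4, -1.4]
opening: 0.0157
gripper_force: 40.0
```

```bash
python3 m.py 6; python3 - <<'E'
from h import *
for n in ('wrist','top'):
    c=camera_params(n); im,D=read_camera(n); P=cloud(c,D); hsv=cv2.cvtColor(im,cv2.COLOR_BGR2HSV)
    p,_=tool(); near=(np.hypot(P[...,0]-p[0],P[...,1]-p[1])<.035)&(P[...,2]<.075)
    o=near&(hsv[...,0]>4)&(hsv[...,0]<18)&(hsv[...,1]>130); q=P[o]; print(n,len(q))
    if len(q)>4:
        print(np.median(q,0),np.percentile(q[:,2],[5,50,95])); t=q[q[:,2]>np.percentile(q[:,2],95)-.006]; print(len(t),cv2.minAreaRect((t[:,:2]*1000).astype(np.float32)))
E
```

```text
Favg [ 0.16 -0.23 -1.03]
t 21.32 p [0.5809 0.0349 0.3223] yaw 0.5258 tilt [0.0001 0.    ] F [ 1.21 -0.65 -0.49] T [-0.018 -0.028 -0.041] op 0.0157 gf 40.0 q6 1.02
wrist 269
[0.58181707 0.03646914 0.05173771] [0.03600009 0.05173771 0.05307491]
225 ((580.9203491210938, 35.91304016113281), (7.647571563720703, 20.57173728942871), 18.398895263671875)
top 0
```

The plug stands on the tray floor: crossbar top at 0.053, as 4 + 49 mm should give, and the hook is unloaded. The tab points at 0.32 rad against the hook's 0.526. I turn the hook back to line up, then back it out.

>>> {"fn": "carry_out", "kwargs": {"targets": [{"hand":5,"x":0.0002,"y":-0.0004,"z":0.001,"ax":0,"ay":0,"az":0.05},{"hand":5,"x":0.0004,"y":-0.0008,"z":0.001,"ax":0,"ay":0,"az":0.1},{"hand":5,"x":0.0004,"y":-0.0008,"z":0.001,"ax":0,"ay":0,"az":0.15},{"hand":5,"x":0.0004,"y":-0.0008,"z":0.001,"ax":0,"ay":0,"az":0.2},{"hand":5,"x":0.0004,"y":-0.0008,"z":0.001,"ax":0,"ay":0,"az":0.2}]}}

```text
t: 22.05
tool_pos: [0.5808, 0.0357, 0.3212]
orientation: [3.1, 0.51, 0.0]
force: [-0.2, 0.4, -1.8]
opening: 0.0157
gripper_force: 40.0
```

>>> {"fn": "carry_out", "kwargs": {"targets": [{"hand":5,"x":-0.003,"y":0,"z":0,"ax":0,"ay":0,"az":0},{"hand":5,"x":-0.007,"y":0,"z":0,"ax":0,"ay":0,"az":0},{"hand":5,"x":-0.011,"y":0,"z":0,"ax":0,"ay":0,"az":0},{"hand":5,"x":-0.015,"y":0,"z":0,"ax":0,"ay":0,"az":0},{"hand":5,"x":-0.019,"y":0,"z":0,"ax":0,"ay":0,"az":0},{"hand":5,"x":-0.021,"y":0,"z":0,"ax":0,"ay":0,"az":0},{"hand":5,"x":-0.021,"y":0,"z":0,"ax":0,"ay":0,"az":0}]}}

```text
t: 22.92
tool_pos: [0.5608, 0.029, 0.3213]
orientation: [-3.1, -0.509, -0.0]
force: [0.5, -0.4, -1.0]
opening: 0.0158
gripper_force: 40.0
```

```bash
python3 m.py 2; cat > tb.py <<'E'
from h import *
c=camera_params('wrist'); im,D=read_camera('wrist'); P=cloud(c,D); hsv=cv2.cvtColor(im,cv2.COLOR_BGR2HSV)
near=(np.hypot(P[...,0]-.581,P[...,1]-.035)<.05)&(P[...,2]<.075)
q=P[near&(hsv[...,0]>4)&(hsv[...,0]<18)&(hsv[...,1]>130)]; t=q[q[:,2]>np.percentile(q[:,2],95)-.006]; print(len(q),np.percentile(q[:,2],[5,50,95]),cv2.minAreaRect((t[:,:2]*1000).astype(np.float32)))
E
python3 tb.py
```

```text
Favg [ 0.06  0.3  -1.4 ]
t 23.02 p [0.561  0.029  0.3213] yaw 0.3258 tilt [0.0001 0.    ] F [ 0.12  0.88 -1.14] T [-0.015  0.029 -0.03 ] op 0.0157 gf 40.0 q6 1.21
282 [0.03772058 0.05191085 0.05320693] ((580.6546630859375, 35.964717864990234), (8.363117218017578, 20.14667510986328), 17.356647491455078)
```

The hook is out and the plug has not moved. Back to the rest.

>>> {"fn": "carry_out", "kwargs": {"targets": [{"hand":5,"x":0,"y":0,"z":-0.02,"ax":0,"ay":0,"az":0},{"hand":5,"x":0,"y":0,"z":-0.06,"ax":0,"ay":0,"az":0},{"hand":5,"x":0,"y":0,"z":-0.105,"ax":0,"ay":0,"az":0},{"hand":5,"x":0,"y":0,"z":-0.135,"ax":0,"ay":0,"az":0},{"hand":5,"x":0.002,"y":-0.045,"z":-0.135,"ax":0,"ay":0,"az":0.07},{"hand":5,"x":0.005,"y":-0.095,"z":-0.135,"ax":0,"ay":0,"az":0.14},{"hand":5,"x":0.008,"y":-0.145,"z":-0.135,"ax":0,"ay":0,"az":0.21},{"hand":5,"x":0.011,"y":-0.195,"z":-0.135,"ax":0,"ay":0,"az":0.28}]}}

```text
t: 24.08
tool_pos: [0.5083, 0.2187, 0.4582]
orientation: [-3.14, -0.068, -0.003]
force: [1.1, -0.0, -0.6]
opening: 0.0158
gripper_force: 40.0
```

```bash
python3 -c "
from h import *
st();delta(.4776,.3308,.455,.0458)"
```

```text
t 24.07 p [0.5083 0.2187 0.4582] yaw 0.0432 tilt [0.0021 0.0007] F [ 1.08 -0.02 -0.58] T [ 0.009 -0.034  0.022] op 0.0158 gf 40.0 q6 1.84
delta x -0.0259 y -0.1133 z 0.0032 az -0.0026 (now yaw 0.0432)
```

>>> {"fn": "carry_out", "kwargs": {"targets": [{"hand":5,"x":-0.01,"y":-0.045,"z":0,"ax":0,"ay":0,"az":0},{"hand":5,"x":-0.02,"y":-0.085,"z":0,"ax":0,"ay":0,"az":0},{"hand":5,"x":-0.026,"y":-0.113,"z":0,"ax":0,"ay":0,"az":0},{"hand":5,"x":-0.026,"y":-0.113,"z":0,"ax":0,"ay":0,"az":0},{"hand":5,"x":-0.026,"y":-0.113,"z":0,"ax":0,"ay":0,"az":0},{"hand":5,"x":-0.026,"y":-0.113,"z":0,"ax":0,"ay":0,"az":0}]}}

```text
t: 24.82
tool_pos: [0.4782, 0.3281, 0.4568]
orientation: [-3.141, -0.07, -0.001]
force: [-0.1, 0.1, -1.3]
opening: 0.0159
gripper_force: 40.0
```

```bash
python3 m.py 2; python3 -c "
from h import *
delta(.4776,.3308,.3107,.0458)"
```

```text
Favg [ 0.21 -0.25 -0.62]
t 24.93 p [0.4782 0.3281 0.4565] yaw 0.0444 tilt [ 0.0003 -0.    ] F [ 0.55 -0.28 -1.15] T [-0.002  0.019  0.016] op 0.0157 gf 40.0 q6 2.04
delta x -0.0005 y -0.0027 z 0.1458 az -0.0014 (now yaw 0.0444)
```

>>> {"fn": "carry_out", "kwargs": {"targets": [{"hand":5,"x":-0.0005,"y":-0.0027,"z":0,"ax":0,"ay":0,"az":-0.0014},{"hand":5,"x":-0.0005,"y":-0.0027,"z":0.015,"ax":0,"ay":0,"az":-0.0014},{"hand":5,"x":-0.0005,"y":-0.0027,"z":0.045,"ax":0,"ay":0,"az":-0.0014},{"hand":5,"x":-0.0005,"y":-0.0027,"z":0.075,"ax":0,"ay":0,"az":-0.0014},{"hand":5,"x":-0.0005,"y":-0.0027,"z":0.105,"ax":0,"ay":0,"az":-0.0014},{"hand":5,"x":-0.0005,"y":-0.0027,"z":0.125,"ax":0,"ay":0,"az":-0.0014},{"hand":5,"x":-0.0005,"y":-0.0027,"z":0.137,"ax":0,"ay":0,"az":-0.0014},{"hand":5,"x":-0.0005,"y":-0.0027,"z":0.137,"ax":0,"ay":0,"az":-0.0014}]}}

```text
t: 25.92
tool_pos: [0.477, 0.3315, 0.3185]
orientation: [3.14, 0.074, -0.002]
force: [-0.2, 0.2, -1.4]
opening: 0.0161
gripper_force: 40.0
```

```bash
python3 m.py 2; python3 -c "
from h import *
delta(.4776,.3308,.3107,.0458)"
```

```text
Favg [ 0.03 -0.14 -1.2 ]
t 26.02 p [0.4775 0.3319 0.3203] yaw 0.0472 tilt [0.0014 0.0008] F [-0.26  0.3  -1.4 ] T [ 0.108  0.006 -0.014] op 0.0156 gf 40.0 q6 2.04
delta x -0.0000 y 0.0011 z 0.0096 az 0.0014 (now yaw 0.0472)
```

>>> {"fn": "carry_out", "kwargs": {"targets": [{"hand":5,"x":0,"y":0.001,"z":0.003,"ax":0,"ay":0,"az":0.0014},{"hand":5,"x":0,"y":0.001,"z":0.006,"ax":0,"ay":0,"az":0.0014},{"hand":5,"x":0,"y":0.001,"z":0.008,"ax":0,"ay":0,"az":0.0014},{"hand":5,"x":0,"y":0.001,"z":0.0092,"ax":0,"ay":0,"az":0.0014},{"hand":5,"x":0,"y":0.001,"z":0.0092,"ax":0,"ay":0,"az":0.0014},{"hand":5,"x":0,"y":0.001,"z":0.0092,"ax":0,"ay":0,"az":0.0014}]}}

```text
t: 26.78
tool_pos: [0.4773, 0.3307, 0.3107]
orientation: [-3.141, -0.072, -0.001]
force: [-2.5, -2.4, 6.2]
opening: 0.0157
gripper_force: 40.0
```

```bash
python3 m.py 3
```

```text
Favg [-2.51 -1.56  5.2 ]
t 26.93 p [0.4773 0.3307 0.3107] yaw 0.0458 tilt [0.0004 0.0001] F [-3.12 -1.59  4.77] T [-0.355  0.547 -0.003] op 0.0159 gf 40.0 q6 2.04
```

Seated: the flange carries about 6 N on the arms at the original hanging height. I release and rise.

>>> {"fn": "carry_out", "kwargs": {"targets": [{"hand":5,"x":0,"y":0,"z":-0.0003,"ax":0,"ay":0,"az":0},{"hand":25,"x":0,"y":0,"z":-0.0003,"ax":0,"ay":0,"az":0},{"hand":50,"x":0,"y":0,"z":-0.0003,"ax":0,"ay":0,"az":0},{"hand":60,"x":0,"y":0,"z":-0.0003,"ax":0,"ay":0,"az":0},{"hand":60,"x":0,"y":0,"z":-0.0003,"ax":0,"ay":0,"az":0},{"hand":60,"x":0,"y":0,"z":-0.0003,"ax":0,"ay":0,"az":0}]}}

```text
t: 27.68
tool_pos: [0.4772, 0.3307, 0.3103]
orientation: [-3.141, -0.072, -0.0]
force: [0.2, 0.7, -1.5]
opening: 0.0548
gripper_force: 0.0
```

>>> {"fn": "carry_out", "kwargs": {"targets": [{"hand":60,"x":0,"y":0,"z":-0.02,"ax":0,"ay":0,"az":0},{"hand":60,"x":0,"y":0,"z":-0.06,"ax":0,"ay":0,"az":0},{"hand":60,"x":0,"y":0,"z":-0.1,"ax":0,"ay":0,"az":0},{"hand":60,"x":0,"y":0,"z":-0.12,"ax":0,"ay":0,"az":0},{"hand":60,"x":0,"y":0,"z":-0.12,"ax":0,"ay":0,"az":0},{"hand":60,"x":0,"y":0,"z":-0.12,"ax":0,"ay":0,"az":0}]}}

```text
t: 28.42
tool_pos: [0.477, 0.3305, 0.4286]
orientation: [3.14, 0.072, -0.003]
force: [-1.1, -0.0, 0.1]
opening: 0.0558
gripper_force: 0.0
```

```bash
python3 - <<'E'
from h import *
s=st(); print(s['dq'].round(3))
c=camera_params('wrist'); im,D=read_camera('wrist'); P=cloud(c,D); hsv=cv2.cvtColor(im,cv2.COLOR_BGR2HSV)
near=(abs(P[...,0]-.485)<.08)&(abs(P[...,1]-.333)<.07)
r=near&((hsv[...,0]<8)|(hsv[...,0]>172))&(hsv[...,1]>120)
q=P[r]; k=q[q[:,2]>.158]; print('handle',len(k),cv2.minAreaRect((k[:,:2]*1000).astype(np.float32)),np.percentile(q[:,2],98))
z=np.load('top0.npz'); c=camera_params('top'); im,D=read_camera('top'); P=cloud(c,D); hsv=cv2.cvtColor(im,cv2.COLOR_BGR2HSV)
q=P[(hsv[...,0]>4)&(hsv[...,0]<18)&(hsv[...,1]>130)&(np.hypot(P[...,0]-.581,P[...,1]-.035)<.05)]; print('tab',len(q),np.median(q,0))
d=cv2.absdiff(im,z['im']).max(2); 
def u8(x,y,w=14): return d[int(y*.64)-w:int(y*.64)+w,int(x*.64)-w:int(x*.64)+w]
print('diff bottle',u8(535,228).mean(),'housing',u8(268,233).mean(),u8(125,317).mean(),'ref',u8(450,390).mean(),'hook',u8(228,315).mean())
E
```

```text
t 28.43 p [0.477  0.3305 0.4286] yaw 0.0458 tilt [-0.0021 -0.0012] F [-1.07 -0.03  0.09] T [ 0.01  -0.011  0.024] op 0.0558 gf 0.0 q6 2.04
[ 0.001  0.012  0.015  0.002 -0.    -0.001]
handle 481 ((477.5815124511719, 330.8392639160156), (23.049020767211914, 14.475584030151367), 2.459273338317871) 0.16537844271940055
tab 19 [0.58067038 0.03743869 0.05350191]
diff bottle 5.260204081632653 housing 4.795918367346939 17.600765306122447 ref 5.2729591836734695 hook 39.16326530612245
```

The hook hangs as before (handle top at 0.165, same yaw). The plug stands upright in the far tray with its tab top at 0.053. The bottle and the housing are unmoved. Handing in.

```bash
python3 -c "
from plant import robot
print(robot.close_job())"
```

```text
the job is handed in; nothing more can be done
None
```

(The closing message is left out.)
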